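# Find the hidden catch of the tilt-out bin by feel

### The arm

A 6-joint arm with a two-finger parallel gripper is mounted at the origin on the work surface. World frame = base frame: x ahead of the robot, y to its left, z up, the work surface at z = 0. Lengths are in m, angles in degrees, forces in N, time in s.
With the tool pointing down it reaches from about 0.4 to 0.825 m from the base axis. Payload 7 kg.
Tool frame: the origin (TCP) lies at the very end of the fingers, on their centre line; the grasp point (between the pads) lies 19 mm behind it (ctrl.hold_point_z is the distance from the TCP to the grasp point, in m); z points along the fingers, y is the line along which they close (so a half turn about z gives the same grasp; the last joint's range is limited). The gripper opens to 88 mm and grips with 3 to 60 N. Pads are 19 mm wide; open, the fingers measure 130 mm over their backs; the gripper's body (78 mm by 193 mm) begins 47 mm behind the grasp point.
Start: joints at [-56.201, 20.546, 0.682, 0, -70.136, -16.507], TCP at [0.201, -0.644, 0.227] pointing down, gripper open.
Joint ranges: [-176.03, 176.03], [-82.01, 121.73], [-58.28, 71.71], [-173.87, 95.51], [-174.79, -0.11], [-173.66, 173.66]. Speed limits (degrees/s): [136.94, 136.94, 172.46, 180, 180, 180].

### API

Orientations are given as [roll, pitch, yaw] about the fixed x, y, z axes, in that order (R = Rz(yaw) Ry(pitch) Rx(roll)).
In Python, from plant import sensors, viewer, workorder, ctrl gives the robot as it stands.
- The arm moves only by the shell command python3 -m pendant 'ROWS'. ROWS is JSON, a list of rows, each a list of 3 entries, a list of its own where there are three numbers: the opening, from -1 (shut) to 1 (fully open), so that 0 is half open, then the shift along the tool's x, y, z in m, then the turn, a rotation vector about the tool's x, y, z in degrees. A call has 1 to 10 rows; each row is the pose to reach, as a shift and turn from the pose commanded when the call began, along the tool's axes at that moment; what a row does not reach only later rows make up. A row lasts 1/12 s, in which the tool goes at most 41.7 mm and 7.16 degrees, less where a joint would pass 70% of its speed; a pose out of reach is approached as far as the arm can. A call with a gripper value outside its range is refused whole. The fingers move at their own pace and stop on an object; the grip force is fixed at half the most. Time passes only in rows, so rows that repeat a pose let the fingers close. It gives the time, the measured TCP pose, the force, the opening and the grip force at its end, in the units of the state.
- sensors.get_obs(): the state, without advancing time (a new reading comes with each control period).
- viewer.snapshot(name): name is "side" or "top"; returns the picture (480x640x3 uint8, red, green, blue); there is no depth.
- viewer.camera_params(name): a dict with "fx", "fy", "cx", "cy" (pixels), "dist" ([k1, k2, p1, p2, k3] as OpenCV has them; the pictures are not rectified), "extrinsics" (4x4, takes a point from world to camera coordinates). Camera axes: x right, y up, looking along -z (the intrinsics and any distortion apply to the point x, -y, -z); pixel columns grow to the right and rows downward; lengths in m; the calibration is good to about 2 mm. A picture is of the moment at which its call begins. camera_params takes no time and is no camera call.
- workorder.close_job(): hands the job in; it is judged then, once.
The state is a dict: "clock": time; "joint_pos": joint angles; "qvel": joint speeds; "tau": joint torques, N m; "tool_pos": TCP position; "orientation": TCP orientation; "force": force on the tool from outside, world axes, zero at the start; "moment": the same for the moment, N m; "opening": finger opening in m; "gripper_force": force on a finger pad.
Only numpy, scipy, OpenCV 4.12 (cv2) and the standard library are available. Lean on these libraries where they do the work, as an engineer would, in place of code of your own. Each camera call takes 0.05 s, during which the arm holds its last target. There are 200 camera calls.

### The job

The grey tilt-out bin on the edge of the granite ledge is held shut by a hidden catch: of the five identical dark pads sunk in the flat strip on its top, one gives under a finger and the other four are solid. Feel gently along the pads with closed fingertips to find the one that gives, press it in until the bin springs open by itself, then let go so that the pad comes back up. Grasp and lift nothing, and leave the plates, trivet, spoon, container, mug and shaker where they are.

Things in the scene. Friction and masses are not known exactly. Their poses are not given: they have to be found in the camera images.
- bin: fixed grey bin clipped over the ledge's far (+x) edge, always square to it. Origin: at z = 0 straight below the middle pad; x points away from the robot, y along the edge. Its light grey flat top strip, 40 mm above the ledge, spans x -47 to +117 mm, y -146 to +146 mm, and has five square wells (42 mm in x, 40 mm in y) in a row along y at y = -104, -52, 0, 52, 104 mm, each holding a dark pad.
- place1 (a point): centre of the face of pad 1 of 5 in the row on the bin's top strip, 38 mm above the ledge and 2 mm below the strip around it; the pad at the -y end, right as seen from the robot. All five look alike: four are rigid, any one of them may be the sprung catch.
- place2 (a point): centre of the face of pad 2 of 5 in the row on the bin's top strip, 38 mm above the ledge and 2 mm below the strip around it; counted from the -y end. All five look alike: four are rigid, any one of them may be the sprung catch.
- place3 (a point): centre of the face of pad 3 of 5 in the row on the bin's top strip, 38 mm above the ledge and 2 mm below the strip around it; the middle pad. All five look alike: four are rigid, any one of them may be the sprung catch.
- place4 (a point): centre of the face of pad 4 of 5 in the row on the bin's top strip, 38 mm above the ledge and 2 mm below the strip around it; counted from the -y end. All five look alike: four are rigid, any one of them may be the sprung catch.
- place5 (a point): centre of the face of pad 5 of 5 in the row on the bin's top strip, 38 mm above the ledge and 2 mm below the strip around it; the pad at the +y end, left as seen from the robot. All five look alike: four are rigid, any one of them may be the sprung catch.
- catch (a joint): how far the one sprung pad is pressed in, m: 0 up, 0.007 fully down. It begins to give at about 2 to 3 N, takes about 5.5 N to go fully down, frees the bin at about 0.004, and springs back up when let go. Its place in the row differs each time.
- tilt (a joint): opening angle of the bin's front, rad: 0 shut (latched), 0.42 fully out. A spring throws it open within about a second once the catch is pressed; it then stays out.
- front_top (a point): middle of the top edge of the tilting front panel (298 mm wide, 276 mm high, 6 mm thick); when shut it is 120 mm beyond the pad row and 24 mm above the ledge, and it swings away from the robot
- plate_low: lower of two stacked white melamine plates, 190 mm across, 16 mm high; origin under its centre
- plate_top: upper plate, the same, standing on the lower one; the stack is about 31 mm high; origin under its centre
- trivet: orange silicone disc, 156 mm across, 8 mm thick; origin under its centre
- spoon: steel tablespoon lying on the trivet, 200 mm long along its x axis; origin under its middle
- container: square glass container with blue lid, 90 x 90 mm, 62 mm high; origin under its centre
- mug: blue mug, 78 mm across, 90 mm high, handle on its +y side; origin under its centre
- shaker: small glass shaker with steel cap, 44 mm across, 85 mm high; origin under its centre
Not all that is in view belongs to the job. What is shaped like the part that bears catch but pink or yellow is not meant.

How it is judged:
By the outcome, as a careful person would: the job done as asked, in the order asked, and still so for the second after the job is handed in, with the robot touching nothing.
It also fails if it takes over 45 s, if anything falls off the work surface, if the arm or the gripper's body presses on something with over 40 N, if the wrist force passes 120 N, or if a joint passes its speed limit or range.

## Working session

There is one attempt and no reset: what is moved stays moved. The work goes in short steps, Python scripts to look and compute and a shell command to move; the robot and the scene stay as the last step left them, time stands still between calls to the robot, and variables do not carry over. Pictures are saved under pics/ and viewed, at most 10 in all, crops included, and the job is handed in when it is done.

```bash
mkdir -p pics; python3 - <<'E'
from plant import sensors, viewer, ctrl
import cv2
print(sensors.get_obs())
for n in("top","side"):
    cv2.imwrite(f"pics/{n}0.png",viewer.snapshot(n)[:,:,::-1]); print(viewer.camera_params(n))
E
```

```text
{'clock': 0.0, 'joint_pos': array([-5.62013504e+01,  2.05899730e+01,  6.34636244e-01, -1.95980507e-02,
       -7.01344245e+01, -1.65074952e+01]), 'qvel': array([-0.02519689,  0.08674885,  0.03462155, -0.08527871, -0.00521264,
        0.04007943]), 'tau': array([-1.25665880e-03, -5.82719100e+01,  2.93058980e+01,  6.99707687e+00,
        7.01944882e-03, -2.02169063e-04]), 'tool_pos': array([ 0.20047041, -0.6440486 ,  0.22564737]), 'orientation': array([ 1.79908703e+02, -7.84305698e-03, -1.62715514e+02]), 'force': array([ 0.3775248 ,  0.72651894, -0.49989168]), 'moment': array([ 0.02256756,  0.03079528, -0.01699208]), 'gripper_force': 0.0, 'opening': 0.08768945324464601}
{'fx': 569.3158573200482, 'fy': 569.3158573200482, 'cx': 315.8207892435064, 'cy': 240.99277297103527, 'dist': array([-0.16104911,  0.        ,  0.        ,  0.        ,  0.        ]), 'extrinsics': array([[ 0.02231309, -0.99972517,  0.00719166,  0.07039499],
       [ 0.99736659,  0.02275582,  0.06886257, -0.51853213],
       [-0.0690073 ,  0.00563619,  0.99760023, -1.15569653],
       [ 0.        ,  0.        ,  0.        ,  1.        ]])}
{'fx': 612.5582303507964, 'fy': 612.5582303507964, 'cx': 323.8964834479145, 'cy': 239.82373281245427, 'dist': array([0.00285649, 0.        , 0.        , 0.        , 0.        ]), 'extrinsics': array([[-0.81484407,  0.57946643, -0.0157419 ,  0.39378767],
       [-0.39573021, -0.53622059,  0.7455636 ,  0.31092027],
       [ 0.42358794,  0.61374762,  0.66624854, -1.83731821],
       [ 0.        ,  0.        ,  0.        ,  1.        ]])}
```

View pics/top0.png

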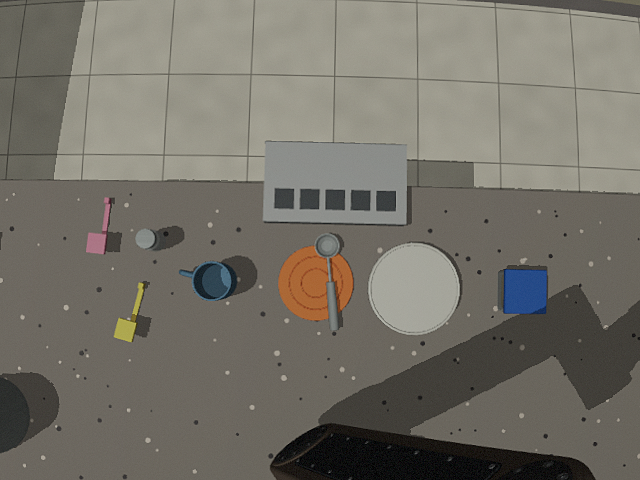

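View pics/side0.png

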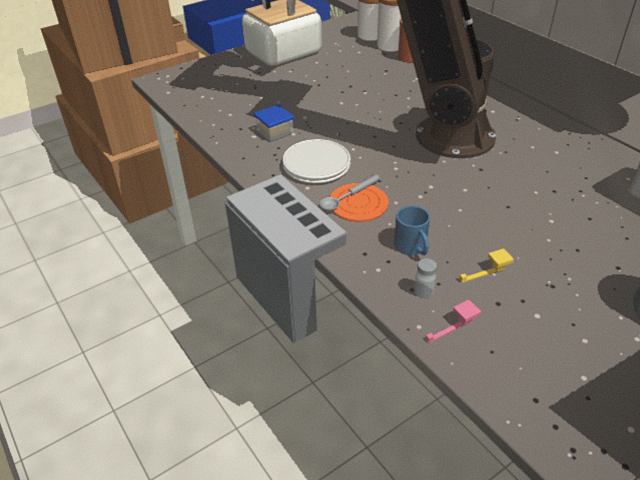

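Top view: the grey bin is at about (335,182), with dark pads at (386,201), (360,200), (335,199), (310,198) and (284,198) for pads 1 to 5. Its only possible confusions are the pink part (97,243) and the yellow part (125,329), which the task rules out. The side view shows the same bin at (285,240). I choose the grey bin and will measure its pads.

```bash
cat > h.py <<'E'
from plant import sensors, viewer
import cv2, numpy as np
def unproj(n,uv,z):
    p=viewer.camera_params(n);K=np.array([[p['fx'],0,p['cx']],[0,p['fy'],p['cy']],[0,0,1]])
    q=cv2.undistortPoints(np.array(uv,float).reshape(-1,1,2),K,p['dist']).reshape(-1,2)
    R,t=p['extrinsics'][:3,:3],p['extrinsics'][:3,3]
    d=np.c_[q[:,0],-q[:,1],-np.ones(len(q))]@R; c=-R.T@t
    return c+d*((z-c[2])/d[:,2])[:,None]
def pads(n,roi):
    im=viewer.snapshot(n); g=cv2.cvtColor(im,cv2.COLOR_RGB2GRAY)
    x0,y0,x1,y1=roi; m=(g[y0:y1,x0:x1]<85).astype(np.uint8)
    N,_,s,c=cv2.connectedComponentsWithStats(m)
    k=[i for i in range(1,N) if 80<s[i,4]<700]
    return im,[(c[i]+[x0,y0],s[i,2:].tolist()) for i in k]
E
python3 - <<'E'
from h import *
im,p=pads("top",(268,180,403,218))
uv=[a for a,_ in p];print(p);P=unproj("top",uv,.038);print(P.round(4))
im2,p2=pads("side",(255,178,340,240));print(p2)
if p2: print(unproj("side",[a for a,_ in p2],.038).round(4))
print("ledge corner/strip",unproj("top",[(264,222),(406,225),(407,145),(265,141)],.04).round(3))
cv2.imwrite("pics/crop.png",cv2.resize(im[120:260,240:430],None,fx=4,fy=4)[:,:,::-1])
E
```

```text
[(array([283.98071625, 198.07988981]), [20, 20, 363]), (array([309.16076294, 198.73841962]), [19, 20, 367]), (array([335.11260054, 199.32171582]), [19, 20, 373]), (array([359.95867769, 199.94490358]), [19, 20, 363]), (array([385.6692112 , 200.54961832]), [20, 20, 393])]
[[ 0.6016  0.149   0.038 ]
 [ 0.6014  0.0977  0.038 ]
 [ 0.6014  0.0448  0.038 ]
 [ 0.6014 -0.006   0.038 ]
 [ 0.6015 -0.0587  0.038 ]]
[(array([309.08536585, 181.8902439 ]), [50, 7, 82]), (array([273.62857143, 188.23809524]), [18, 11, 105]), (array([284.41284404, 198.21100917]), [18, 11, 109]), (array([295.80991736, 208.43801653]), [19, 12, 121]), (array([307.41860465, 219.1627907 ]), [19, 12, 129]), (array([319.62318841, 230.34057971]), [20, 13, 138])]
[[ 0.5102 -0.0284  0.038 ]
 [ 0.6    -0.0606  0.038 ]
 [ 0.6003 -0.0083  0.038 ]
 [ 0.5998  0.0437  0.038 ]
 [ 0.6     0.0956  0.038 ]
 [ 0.6     0.1475  0.038 ]]
ledge corner/strip [[ 0.551  0.188  0.04 ]
 [ 0.552 -0.101  0.04 ]
 [ 0.718 -0.102  0.04 ]
 [ 0.719  0.191  0.04 ]]
```

View pics/crop.png

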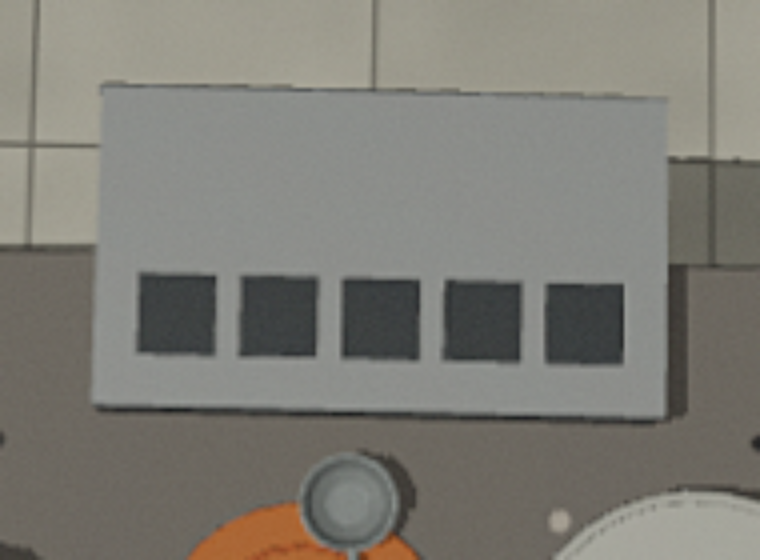

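The crop shows five equal dark pads in the grey strip. The top and side cameras agree on them: x ≈ 0.601, y ≈ -0.0595, -0.0075, 0.0445, 0.0965 and 0.1485, with 52 mm pitch as specified. The strip spans x 0.551 to 0.718, also as expected. Moving above pad 1 with the fingers closed.

```bash
python3 -m pendant '[[-1,[-0.05,0.04,0],[0,0,1.7]],[-1,[-0.1,0.08,0],[0,0,3.4]],[-1,[-0.13,0.105,0],[0,0,5]],[-1,[-0.16,0.128,0],[0,0,7]],[-1,[-0.19,0.15,0],[0,0,9]],[-1,[-0.22,0.173,0],[0,0,11]],[-1,[-0.25,0.197,0],[0,0,13]],[-1,[-0.28,0.22,0],[0,0,15]],[-1,[-0.31,0.244,0],[0,0,16]],[-1,[-0.34,0.268,0],[0,0,17.3]]]'
python3 -m pendant '[[-1,[0,0,0],[0,0,0]]]'
```

```text
clock: 1.03
tool_pos: [0.4372, -0.2991, 0.2268]
orientation: [-180.0, 0.0, 179.9]
force: [0.5, -0.2, -0.8]
opening: 0.0266
gripper_force: 0.0
clock: 1.12
tool_pos: [0.4398, -0.2964, 0.2268]
orientation: [180.0, 0.1, -179.8]
force: [-0.9, -1.2, 0.8]
opening: 0.0198
gripper_force: 0.0
```

```bash
python3 -m pendant '[[-1,[-0.02,0.03,0.01],[0,0,0]],[-1,[-0.04,0.06,0.03],[0,0,0]],[-1,[-0.06,0.09,0.045],[0,0,0]],[-1,[-0.08,0.12,0.06],[0,0,0]],[-1,[-0.1,0.15,0.08],[0,0,0]],[-1,[-0.12,0.18,0.09],[0,0,0]],[-1,[-0.14,0.21,0.1],[0,0,0]],[-1,[-0.161,0.237,0.117],[0,0,0]],[-1,[-0.161,0.237,0.117],[0,0,0]],[-1,[-0.161,0.237,0.117],[0,0,0]]]'
python3 - <<'E'
from h import *
print({k:v for k,v in sensors.get_obs().items() if k in('tool_pos','opening','force')})
im=viewer.snapshot("side"); t=viewer.snapshot("top")
a=cv2.resize(im[90:250,210:370],(600,600),interpolation=cv2.INTER_CUBIC)
cv2.imwrite("pics/close.png",a[:,:,::-1])
E
```

```text
clock: 1.95
tool_pos: [0.5975, -0.0626, 0.1079]
orientation: [-180.0, -0.2, -179.9]
force: [0.3, -0.1, 0.3]
opening: 0.0003
gripper_force: 0.0
{'tool_pos': array([ 0.59748678, -0.06259133,  0.10785065]), 'force': array([ 0.323493  , -0.09363496,  0.25518403]), 'opening': 0.00027655380795894234}
```

View pics/close.png

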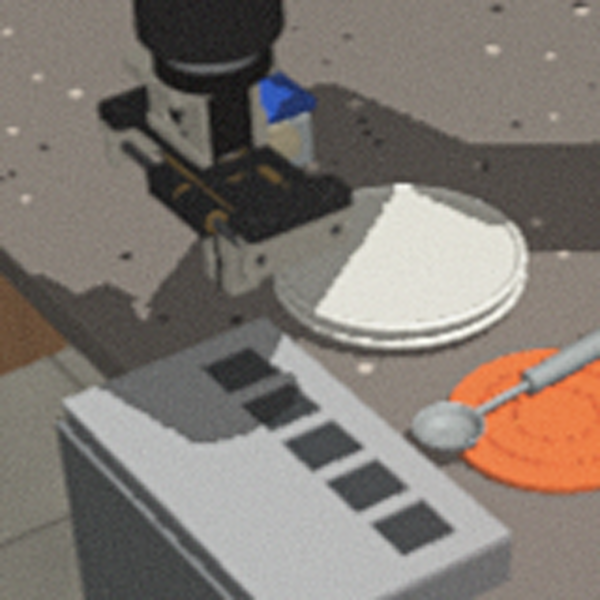

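Closed fingers hang over pad 1 (about (240,370) in the crop). The closed tips look about as wide as a well, so I will tilt the tool 20° and use one fingertip corner as the probe.

```bash
python3 -m pendant '[[-1,[-0.001,-0.003,0],[5,0,0]],[-1,[-0.002,-0.006,0.01],[10,0,0]],[-1,[-0.002,-0.01,0.02],[15,0,0]],[-1,[-0.002,-0.01,0.03],[20,0,0]],[-1,[-0.002,-0.01,0.04],[20,0,0]],[-1,[-0.002,-0.01,0.045],[20,0,0]],[-1,[-0.002,-0.01,0.045],[20,0,0]],[-1,[-0.002,-0.01,0.045],[20,0,0]],[-1,[-0.002,-0.01,0.045],[20,0,0]]]'
python3 -m pendant '[[-1,[0,0,0],[0,0,0]],[-1,[0,0,0],[0,0,0]]]'
```

```text
clock: 2.8
tool_pos: [0.6002, -0.0747, 0.0657]
orientation: [-160.1, 0.1, 179.9]
force: [-0.1, -0.1, 0.5]
opening: 0.0005
gripper_force: 0.0
clock: 2.97
tool_pos: [0.6, -0.0744, 0.0654]
orientation: [-160.1, 0.1, 179.9]
force: [0.3, 0.2, -0.1]
opening: 0.0004
gripper_force: 0.0
```

```bash
python3 -m pendant '[[-1,[0,0.002,0.004],[0,0,0]],[-1,[0,0.004,0.008],[0,0,0]],[-1,[0,0.006,0.012],[0,0,0]],[-1,[0,0.0077,0.0153],[0,0,0]],[-1,[0,0.0077,0.0153],[0,0,0]],[-1,[0,0.0077,0.0153],[0,0,0]]]'
python3 -m pendant '[[-1,[0,0.0003,0.0009],[0,0,0]],[-1,[0,0.0007,0.0019],[0,0,0]],[-1,[0,0.0007,0.0019],[0,0,0]],[-1,[0,0.0007,0.0019],[0,0,0]]]'
python3 -m pendant '[[-1,[0,0.0002,0.0005],[0,0,0]],[-1,[0,0.0003,0.0009],[0,0,0]],[-1,[0,0.0003,0.0009],[0,0,0]]]'
```

```text
clock: 3.47
tool_pos: [0.5992, -0.0721, 0.0471]
orientation: [-160.0, -0.1, -180.0]
force: [0.7, -0.6, 0.1]
opening: 0.0003
gripper_force: 0.0
clock: 3.8
tool_pos: [0.5995, -0.072, 0.0456]
orientation: [-160.0, 0.0, 180.0]
force: [-0.3, -0.6, -0.3]
opening: 0.0009
gripper_force: 0.0
clock: 4.05
tool_pos: [0.5994, -0.0721, 0.0446]
orientation: [-160.0, 0.0, 180.0]
force: [-0.3, -0.5, 0.4]
opening: 0.0005
gripper_force: 0.0
```

```bash
python3 -m pendant '[[-1,[0,0.0002,0.0005],[0,0,0]],[-1,[0,0.0003,0.0009],[0,0,0]],[-1,[0,0.0003,0.0009],[0,0,0]]]'
python3 -m pendant '[[-1,[0,0.0002,0.0005],[0,0,0]],[-1,[0,0.0003,0.0009],[0,0,0]],[-1,[0,0.0003,0.0009],[0,0,0]]]'
```

```text
clock: 4.3
tool_pos: [0.5994, -0.0721, 0.0435]
orientation: [-160.0, -0.0, 180.0]
force: [-0.6, 0.1, -0.2]
opening: 0.0005
gripper_force: 0.0
clock: 4.55
tool_pos: [0.5994, -0.0721, 0.0426]
orientation: [-160.0, -0.0, 180.0]
force: [-0.4, -0.7, 0.7]
opening: 0.0005
gripper_force: 0.0
```

```bash
python3 -m pendant '[[-1,[0,0.002,-0.0005],[0,0,0]],[-1,[0,0.0031,0],[0,0,0]],[-1,[0,0.0031,0],[0,0,0]],[-1,[0,0.0031,0],[0,0,0]]]'
python3 -m pendant '[[-1,[0,0.0002,0.0005],[0,0,0]],[-1,[0,0.0003,0.0009],[0,0,0]],[-1,[0,0.0003,0.0009],[0,0,0]]]'
```

```text
clock: 4.88
tool_pos: [0.5996, -0.0693, 0.0419]
orientation: [-160.0, 0.0, 180.0]
force: [0.5, -1.7, 2.9]
opening: 0.0001
gripper_force: 1.9
clock: 5.13
tool_pos: [0.5997, -0.0693, 0.0418]
orientation: [-160.0, 0.0, -180.0]
force: [-3.4, 0.5, 10.6]
opening: 0.0002
gripper_force: 5.6
```

Contact is at TCP z 0.0419, and at 10.6 N it moved only 0.1 mm, so pad 1 is solid. On to pad 2.

```bash
python3 -m pendant '[[-1,[0,-0.0034,-0.0094],[0,0,0]],[-1,[0,0.021,-0.0183],[0,0,0]],[-1,[0,0.0455,-0.0272],[0,0,0]],[-1,[0,0.0465,-0.0245],[0,0,0]],[-1,[0,0.0475,-0.022],[0,0,0]],[-1,[0,0.0482,-0.0197],[0,0,0]],[-1,[0,0.0482,-0.0197],[0,0,0]],[-1,[0,0.0482,-0.0197],[0,0,0]]]'
python3 -m pendant '[[-1,[0,0.0003,0.0009],[0,0,0]],[-1,[0,0.0005,0.0014],[0,0,0]],[-1,[0,0.0007,0.0019],[0,0,0]],[-1,[0,0.0007,0.0019],[0,0,0]]]'
```

```text
clock: 5.8
tool_pos: [0.5991, -0.0179, 0.0425]
orientation: [-160.0, -0.0, 179.9]
force: [0.3, -0.6, 0.1]
opening: 0.0005
gripper_force: 0.0
clock: 6.13
tool_pos: [0.5994, -0.0179, 0.0418]
orientation: [-159.9, 0.0, 180.0]
force: [-3.3, 0.9, 9.2]
opening: 0.0006
gripper_force: 4.9
```

Pad 2 stops at the same height under 9 N, so it is solid too. Pad 3 next.

```bash
python3 -m pendant '[[-1,[0,-0.0034,-0.0094],[0,0,0]],[-1,[0,0.021,-0.0183],[0,0,0]],[-1,[0,0.0455,-0.0272],[0,0,0]],[-1,[0,0.0465,-0.0245],[0,0,0]],[-1,[0,0.0475,-0.022],[0,0,0]],[-1,[0,0.0482,-0.0197],[0,0,0]],[-1,[0,0.0482,-0.0197],[0,0,0]],[-1,[0,0.0482,-0.0197],[0,0,0]]]'
python3 -m pendant '[[-1,[0,0.0003,0.0009],[0,0,0]],[-1,[0,0.0005,0.0014],[0,0,0]],[-1,[0,0.0007,0.0019],[0,0,0]],[-1,[0,0.0007,0.0019],[0,0,0]]]'
```

```text
clock: 6.8
tool_pos: [0.5991, 0.0339, 0.0425]
orientation: [-160.0, -0.0, 179.9]
force: [0.2, -0.6, 0.1]
opening: 0.0001
gripper_force: 0.0
clock: 7.13
tool_pos: [0.5993, 0.0343, 0.0409]
orientation: [-160.0, -0.0, 180.0]
force: [0.1, -2.2, 2.8]
opening: 0.0004
gripper_force: 1.4
```

Pad 3 gives: it is 1 mm deeper at only 2.8 N. Pressing further.

```bash
python3 -m pendant '[[-1,[0,0.0003,0.0009],[0,0,0]],[-1,[0,0.0007,0.0019],[0,0,0]],[-1,[0,0.001,0.0028],[0,0,0]],[-1,[0,0.001,0.0028],[0,0,0]]]'
python3 -m pendant '[[-1,[0,0.0003,0.0009],[0,0,0]],[-1,[0,0.0007,0.0019],[0,0,0]],[-1,[0,0.0007,0.0019],[0,0,0]],[-1,[0,0.0007,0.0019],[0,0,0]]]'
```

```text
clock: 7.47
tool_pos: [0.5994, 0.0346, 0.0376]
orientation: [-160.0, -0.0, 180.0]
force: [0.4, -3.2, 4.3]
opening: 0.0006
gripper_force: 1.9
clock: 7.8
tool_pos: [0.5995, 0.0347, 0.0363]
orientation: [-160.0, 0.0, 180.0]
force: [-1.0, -2.9, 9.9]
opening: 0.0008
gripper_force: 4.2
```

```bash
python3 -m pendant '[[-1,[0,0,0],[0,0,0]],[-1,[0,0,0],[0,0,0]],[-1,[0,0,0],[0,0,0]],[-1,[0,0,0],[0,0,0]],[-1,[0,0,0],[0,0,0]],[-1,[0,0,0],[0,0,0]]]'
python3 -m pendant '[[-1,[0,-0.0034,-0.0094],[0,0,0]],[-1,[0,-0.0068,-0.0188],[0,0,0]],[-1,[0,-0.0136,-0.0376],[0,0,0]],[-1,[0,-0.024,-0.066],[0,0,0]],[-1,[0,-0.034,-0.094],[0,0,0]],[-1,[0,-0.034,-0.094],[0,0,0]],[-1,[0,-0.034,-0.094],[0,0,0]],[-1,[0,-0.034,-0.094],[0,0,0]],[-1,[0,-0.034,-0.094],[0,0,0]],[-1,[0,-0.034,-0.094],[0,0,0]]]'
python3 - <<'E'
from h import *
im=viewer.snapshot("side");cv2.imwrite("pics/end.png",im[:,:,::-1])
E
```

```text
clock: 8.3
tool_pos: [0.5995, 0.0347, 0.0363]
orientation: [-160.0, 0.0, 180.0]
force: [-2.4, -3.6, 9.7]
opening: 0.0004
gripper_force: 4.2
clock: 9.13
tool_pos: [0.599, 0.0349, 0.1347]
orientation: [-160.0, -0.1, 180.0]
force: [0.2, 0.3, 0.5]
opening: 0.0005
gripper_force: 0.0
```

View pics/end.png

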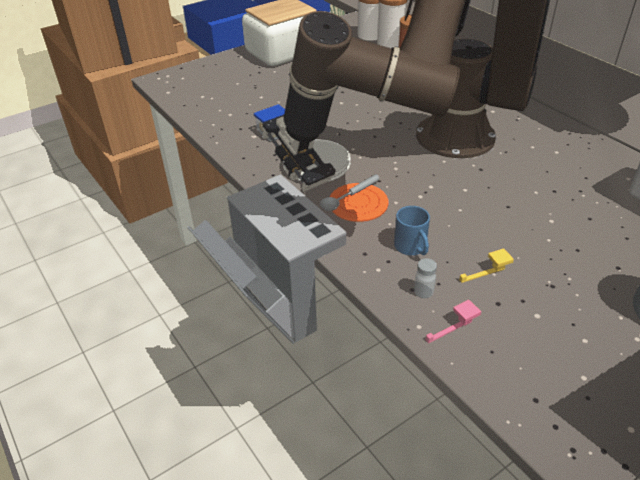

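The front panel has swung out (top edge at about (200,230) to (265,290)), the arm is clear, and the objects are where they were. Handing in.

```bash
python3 -c "
from plant import workorder
print(workorder.close_job())"
```

```text
the job is handed in; nothing more can be done
None
```

Pad 3, the middle one, was the catch: I pressed it in, the bin sprang open, I let the pad go (I did not check by image that it came back up), and the job was handed in at about 9 s with the arm clear and the other objects not touched.

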